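# Ready a bottle tray for the autoclave

### The arm

A 6-joint arm with a two-finger parallel gripper is mounted at the origin on the work surface. World frame = base frame: x ahead of the robot, y to its left, z up, the work surface at z = 0. Lengths are in m, angles in rad, forces in N, time in s.
With the tool pointing down it reaches from about 0.375 to 0.9 m from the base axis. Payload 3.1 kg.
Tool frame: the origin (TCP) lies on the centre line of the jaws, within the pads' length; the fingertips stand robot.tip_reach ahead of it and the grasp point (between the pads) lies 8 mm behind it (robot.tip_reach is the distance from the TCP to the fingertips, in m); z points along the fingers, y is the line along which they close (so a half turn about z gives the same grasp; the last joint's range is limited). The gripper opens to 87 mm and grips with 3 to 60 N. Pads are 19 mm wide; open, the fingers measure 117 mm over their backs; the gripper's body (75 mm by 190 mm) begins 51 mm behind the grasp point.
Start: joints at [1.026, 0.527, 1.433, -0, 1.181, -0.178], TCP at [0.224, 0.584, 0.234] pointing down, gripper open.
Joint ranges: [-3.08, 3.08], [-0.75, 2.2], [0.22, 2.44], [-1.43, 4.57], [0, 2.65], [-2.85, 2.85]. Speed limits (rad/s): [2.79, 2.79, 3.14, 3.14, 3.14, 3.14].

### API

Orientations are given as a unit quaternion [x, y, z, w].
In Python, from rig import robot gives the robot as it stands.
- The arm moves only by the tool jog_arm, never from a script. Its argument "motion" is one flat list of numbers, 7 for each row, row after row: the shift along the tool's x, y, z scaled (see below), then the turn, a rotation vector about the tool's x, y, z scaled (see below), then the gripper's target within -1 to 1 (shut at 1, half-way at 0, fully open at -1). In form: [x, y, z, rx, ry, rz, hand, x, y, z, rx, ry, rz, hand, ...]. A call has 1 to 12 rows; each row shifts and turns the commanded pose from where the row before left it, along the tool's axes as they then stand; what a row does not reach is not made up. The controller multiplies each number of a shift by 4 cm and each number of a turn by 4 degrees. A row lasts 1/8 s, in which the tool goes at most 62.5 mm and 10.7 degrees, less where a joint would pass 70% of its speed; a pose out of reach is approached as far as the arm can. A call with a number of a shift or a turn outside -1 to 1 is refused whole. A call with a gripper value outside its range is refused whole. The fingers move at their own pace and stop on an object; "grip_force" is the grip in N (left out, the last holds). Time passes only in rows, so rows that do not move let the fingers close. It gives the time, the measured TCP pose, the force, the opening and the grip force at its end, in the units of the state.
- robot.get_obs(): the state, without advancing time (a new reading comes with each control period).
- robot.camera(name): name is "scene" or "top" or "wrist"; returns the picture (384x512x3 uint8, blue, green, red); there is no depth.
- robot.calibration(name): a dict with "fx", "fy", "cx", "cy" (pixels), "dist_coeffs" ([k1, k2, p1, p2, k3] as OpenCV has them; the pictures are not rectified), "R" (3x3) and "t" (3): a world point X has camera coordinates R X + t; the wrist camera has in their place "T_tool_cam" (4x4, takes a point from camera to tool coordinates, whose origin is the TCP and whose axes are the flange's). Camera axes: x right, y down, z forward; pixel columns grow to the right and rows downward; lengths in m; the calibration is good to about 2 mm. A picture is of the moment at which its call begins: read the wrist's pose just before it. calibration takes no time and is no camera call.
- robot.hand_in(): hands the job in; it is judged then, once.
The state is a dict: "time": time; "q": joint angles; "joint_velocities": joint speeds; "joint_torque": joint torques, N m; "position": TCP position; "tool_rot": TCP orientation; "ft_force": force on the tool from outside, world axes, zero at the start; "moment": the same for the moment, N m; "grip_width": finger opening in m; "grip_force": force on a finger pad.
Only numpy, scipy, OpenCV 4.12 (cv2) and the standard library are available. Lean on these libraries where they do the work, as an engineer would, in place of code of your own. Each camera call takes 0.05 s, during which the arm holds its last target. There are 200 camera calls.

### The job

Get the tray ready for the autoclave: first pick the two wax offcuts out of the steel tray and put them in the waste bin. Then screw the taller bottle's cap down until it bottoms out and back it off a quarter turn so that the bottle can vent. Finish while still gripping the cap, holding it at that setting for a colleague to tape; leave the other things on the bench where they are.

Things in the scene. Friction and masses are not known exactly. Their poses are not given: they have to be found in the camera images.
- cap_center (a point): Centre (half-way up) of the taller bottle's screw cap: blue ribbed plastic, 53 mm diameter, 26 mm high, room for fingers all round. Its underside is 120 mm above the bench when screwed home, 1.6 to 3 mm more at the start. z is up, along the cap's axis; a small raised bar on its top points along its x and turns with it.
- bottle: The taller bottle: clear glass, 70 mm diameter, 146 mm to the top of its home cap from the bench, gripped in one cell of the tray's rack so that it neither turns nor lifts. The neck below the cap is 41 mm wide; the shoulder widens from about 6 mm below the home cap to 62 mm wide 14 mm below it. Origin at the centre of its underside.
- cap (a joint): Turn of that cap on its thread, in rad: 0 = bottomed out (a firm stop), growing as it is unscrewed (anticlockwise seen from above). Right-hand thread, 4 mm rise a turn. The cap starts engaged on the thread, between 0.4 and 0.75 turn above the stop. It turns stiffly (about 0.1 N m) and stays where it is left.
- offcut1_center (a point): Centre of the first wax offcut, a pale chunky scrap 36 mm long (its x), 22 mm wide (its y), 18 mm high at the one end and 10 mm at the other (+x), 14 g, lying in the tray; the point is 8.5 mm above its underside.
- offcut2_center (a point): Centre of the second wax offcut, like the first but 32 mm long.
- tray: The stainless autoclave tray, fixed to the bench, 280 mm (its x) by 360 mm (its y), with a 20 mm high rim and a 3 mm thick floor; origin at the centre of its underside, z up. The bottle rack (37 mm high, two cells at x = -59 and +59 mm) stands at its +y end, centred at y = 115 mm; the offcuts lie in the -y half.
- bin_in (a point): Centre of the inner floor of the waste bin: an open-topped grey square box 160 mm by 160 mm outside (x and y along its sides), walls 4 mm, rim 130 mm above the work surface; fixed.
- short_bottle: A shorter bottle with the same kind of cap, already vented and taped, fixed in the other rack cell; 70 mm diameter, 112 mm high over its cap, 118 mm from the taller bottle's axis. Origin at the centre of its underside. Not to be worked on.
- tape: Reel of tape lying flat near the bin, 90 mm diameter, 19 mm high, loose; origin at the centre of its underside. Bystander.
- slide_box: Dark slide box near the bin, 87 x 102 x 35 mm, loose; origin at the centre of its underside. Bystander.
- forceps: Steel forceps lying by the tray, 121 mm long, 8 mm high, loose; origin on the bench near their closed end, x towards the tips. Bystander.
- cassettes: Stack of white embedding cassettes by the tray, 40 x 28 x 25 mm, loose; origin at the centre of its underside. Bystander.
- beaker: Glass beaker, 68 mm diameter, 90 mm high, loose, beyond the tray and bin; origin at the centre of its underside. Bystander.
Mind the look-alikes: they are no part of the job. What is shaped like the part that bears offcut2_center but red or turquoise is not meant. What is shaped like the part that bears offcut1_center but purple is not meant.

How it is judged:
On the way, in this order (a step that is already met when the one before it is completed fails the run):
1. both wax offcuts are in the waste bin (x of offcut1_center in the frame of bin_in between -0.078 and 0.078 m and y of offcut1_center in the frame of bin_in between -0.078 and 0.078 m and z of each of offcut1_center, offcut2_center in the frame of bin_in below 0.08 m and x of offcut2_center in the frame of bin_in between -0.078 and 0.078 m and y of offcut2_center in the frame of bin_in between -0.078 and 0.078 m), for 0.2 s.
2. the taller bottle's cap is screwed down until it bottoms out (within about 5 degrees of the stop) (value of joint cap below 0.09 rad), for 0.1 s.
At the end, for the whole second after the job is handed in: Both offcuts lie in the waste bin; the taller bottle's cap stands a quarter turn back from its stop (67 to 113 degrees), still, and the fingers are still gripping it (more than 2 N) (all of step 1 and value of joint cap between 1.17 and 1.97 rad and velocity of joint cap between -0.1 and 0.1 rad/s and contact force between the fingers and cap above 2 N); the arm keeps its last pose, push and grip.
It fails at once if the tape reel is shifted by more than 30 mm (distance of tape from where it was at the start of the episode above 0.03 m).
It fails at once if the slide box is shifted by more than 30 mm (distance of slide_box from where it was at the start of the episode above 0.03 m).
It fails at once if the forceps is shifted by more than 30 mm (distance of forceps from where it was at the start of the episode above 0.03 m).
It fails at once if the stack of cassettes is shifted by more than 30 mm (distance of cassettes from where it was at the start of the episode above 0.03 m).
It fails at once if the beaker is shifted by more than 30 mm (distance of beaker from where it was at the start of the episode above 0.03 m).
It also fails if it takes over 72 s, if anything falls off the work surface, if the arm or the gripper's body presses on something with over 40 N, if the wrist force passes 120 N, or if a joint passes its speed limit or range.

## Working session

There is one attempt and no reset: what is moved stays moved. The work goes in short steps, Python scripts to look and compute and a tool call to move; the robot and the scene stay as the last step left them, time stands still between calls to the robot, and variables do not carry over. Pictures are saved under pics/ and viewed, at most 10 in all, crops included, and the job is handed in when it is done.

Besides the shell and the picture viewer there is one more tool, called as a command line: name --argument value ..., lists and objects as JSON in quotes. jog_arm: Moves the arm, as the interface text tells. Shifts and turns lie within -1 to 1; 1 stands for 4 cm of shift or 4 degrees of turn. Its arguments: {"type":"object","properties":{"motion":{"type":"array","items":{"type":"number"}},"grip_force":{"type":"number"}},"required":["motion"]}

```bash
mkdir -p pics; ls; python3 - <<'E'
from rig import robot
import cv2,json
o=robot.get_obs();print(o, robot.tip_reach)
for n in("scene","top"):
    im=robot.camera(n);cv2.imwrite(f"pics/{n}0.png",im)
    c=robot.calibration(n);print(n,{k:(v if not hasattr(v,'tolist') else v.tolist()) for k,v in c.items()})
print(robot.calibration("wrist"))
E
```

```text
pics
{'time': 0.0, 'q': array([ 1.02647000e+00,  5.28473513e-01,  1.43392817e+00,  1.25767507e-05,
        1.18138531e+00, -1.78493918e-01]), 'joint_velocities': array([-8.25739040e-04,  2.45323300e-03,  1.11744802e-03,  2.99454034e-04,
        3.11857208e-05,  4.62458714e-04]), 'joint_torque': array([ 6.49678805e-04, -4.40032268e+01, -1.76594335e+01,  6.33468828e-02,
        5.81604894e-02, -1.61035432e-04]), 'position': array([0.22316561, 0.583028  , 0.23255887]), 'tool_rot': array([ 1.81900144e-01,  9.83316396e-01, -1.02423342e-03, -3.93390735e-04]), 'ft_force': array([-0.00057053,  0.32488225,  0.48455558]), 'moment': array([-0.0133532 , -0.00137265, -0.05100391]), 'grip_force': 0.0, 'grip_width': 0.0871698592916714} 0.011
scene {'fx': 363.7330281888399, 'fy': 363.7330281888399, 'cx': 254.27855511805325, 'cy': 191.73904643642558, 'dist_coeffs': [0.027887521819911054, 0.0, 0.0, 0.0, 0.0], 'R': [[0.41465619686715777, 0.9098460531248218, 0.015504773872861081], [0.7309332438087993, -0.32287209379530774, -0.6012405543069931], [-0.5420302865106442, 0.2606410763126519, -0.79891764146485
[... 361 characters left out ...]
038233787036007], [0.19102354418890027, -0.02777834244885335, -0.9811923202187763]], 't': [-0.09582914276913371, 0.5769897511836094, 1.3338713523857406]}
{'fx': 312.4069164207586, 'fy': 312.4069164207586, 'cx': 253.80000817817117, 'cy': 186.3503336140468, 'dist_coeffs': array([-0.04827601,  0.        ,  0.        ,  0.        ,  0.        ]), 'T_tool_cam': array([[ 9.74754932e-05, -9.60878385e-01, -2.76970613e-01,
         7.63739447e-02],
       [ 9.99999982e-01,  1.38024306e-04, -1.26905452e-04,
         2.75046949e-04],
       [ 1.60169382e-04, -2.76970596e-01,  9.60878381e-01,
        -1.50218069e-01],
       [ 0.00000000e+00,  0.00000000e+00,  0.00000000e+00,
         1.00000000e+00]])}
```

View pics/scene0.png

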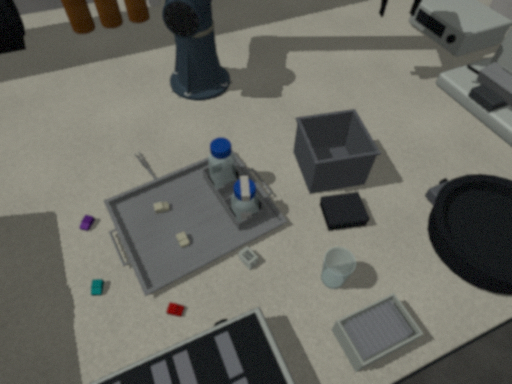

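View pics/top0.png

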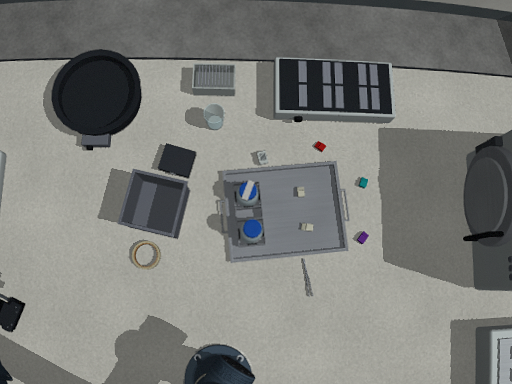

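The scene view shows the plain blue cap (taller bottle) at (221,147), the taped short one at (244,188), and the offcuts at (162,207) and (183,239). In the top view these are at (252,229), (248,192), (307,227) and (300,191). The bin is at (154,203) and the tape at (145,254).

```bash
cat > h.py <<'E'
from rig import robot
import cv2, numpy as np
from scipy.spatial.transform import Rotation as Rn
def cam(name,obs=None):
    c=robot.calibration(name)
    K=np.array([[c['fx'],0,c['cx']],[0,c['fy'],c['cy']],[0,0,1.]]);d=np.array(c['dist_coeffs'],float)
    if 'R' in c: R=np.array(c['R']);t=np.array(c['t'])
    else:
        T=np.eye(4);T[:3,:3]=Rn.from_quat(obs['tool_rot']).as_matrix();T[:3,3]=obs['position']
        W=np.linalg.inv(T@c['T_tool_cam']);R=W[:3,:3];t=W[:3,3]
    return K,d,R,t
def ray(C,uv):
    K,d,R,t=C
    p=cv2.undistortPoints(np.array(uv,float).reshape(-1,1,2),K,d).reshape(-1,2)
    return -R.T@t, np.c_[p,np.ones(len(p))]@R
def plane(C,uv,z):
    o,r=ray(C,uv); return o+r*((z-o[2])/r[:,2])[:,None]
def proj(C,X):
    K,d,R,t=C; return cv2.projectPoints(np.array(X,float).reshape(-1,3),cv2.Rodrigues(R)[0],t,K,d)[0].reshape(-1,2)
def blobs(m,amin=20):
    n,l,s,c=cv2.connectedComponentsWithStats(m.astype(np.uint8)); return [(c[i].round(1),s[i,4],l==i) for i in range(1,n) if s[i,4]>=amin]
def two(C1,u1,C2,u2):
    o1,r1=ray(C1,[u1]);o2,r2=ray(C2,[u2]);r1=r1[0];r2=r2[0]
    s=np.linalg.lstsq(np.c_[r1,-r2],o2-o1,rcond=None)[0]
    a=o1+s[0]*r1;b=o2+s[1]*r2; return (a+b)/2,np.linalg.norm(a-b)
E
python3 - <<'E'
from h import *
CT,CS=cam('top'),cam('scene')
for n,C in(('top',CT),('scene',CS)):
    im=cv2.imread(f'pics/{n}0.png');h=cv2.cvtColor(im,cv2.COLOR_BGR2HSV)
    blue=(h[...,0]>105)&(h[...,0]<125)&(h[...,1]>150)&(h[...,2]>60)
    print(n,'blue',[(b[0],b[1]) for b in blobs(blue,60)])
    b16=im.astype(int)
    wax=(b16[...,2]-b16[...,0]>15)&(b16[...,2]>150)
    roi=np.zeros_like(wax)
    if n=='top': roi[170:250,265:335]=1
    else: roi[195:255,145:200]=1
    for c,a,m in blobs(wax&roi,10):
        r=cv2.minAreaRect(np.argwhere(m)[:,::-1].astype(np.float32)); 
        print(n,'wax',c,a,r,plane(C,[c],.012).round(4))
        box=cv2.boxPoints(r);print(plane(C,box,.012).round(4)[:,:2].tolist())
print('bin rim',plane(CT,[(126,170),(188,181),(180,237),(119,225)],.13).round(3).tolist())
print('tray',plane(CT,[(222,171),(337,162),(348,249),(232,262)],.02).round(3).tolist())
print('tape',plane(CT,[(145,254)],.015),'forc',plane(CT,[(304,260),(309,295)],.005))
print('slide',plane(CT,[(177,160)],.035))
im=cv2.imread('pics/top0.png');cv2.imwrite('pics/c1.png',np.hstack([cv2.resize(im[165:245,225:325],None,fx=4,fy=4,interpolation=cv2.INTER_CUBIC),cv2.resize(cv2.imread('pics/scene0.png')[125:205,190:290],None,fx=4,fy=4,interpolation=cv2.INTER_CUBIC)]))
E
```

```text
top blue [(array([251.9, 228. ]), np.int32(251))]
top wax [300.5 192.3] 29 ((300.5, 191.5), (7.0, 5.0), 90.0) [[ 0.5847 -0.2509  0.012 ]]
[[0.5987, -0.2428], [0.5991, -0.2591], [0.5761, -0.2589], [0.5757, -0.2427]]
top wax [309.5 226.8] 21 ((309.5, 226.5), (5.0, 5.0), 90.0) [[ 0.4738 -0.2795  0.012 ]]
[[0.4826, -0.2715], [0.4829, -0.2876], [0.4669, -0.2875], [0.4666, -0.2715]]
scene blue [(array([220.2, 147.9]), np.int32(304)), (array([236.8, 189.2]), np.int32(83)), (array([251.9, 188.2]), np.int32(70))]
bin rim [[0.617, 0.285, 0.13], [0.588, 0.098, 0.13], [0.422, 0.115, 0.13], [0.452, 0.295, 0.13]]
tray [[0.647, 0.003, 0.02], [0.687, -0.371, 0.02], [0.404, -0.401, 0.02], [0.358, -0.036, 0.02]]
tape [[0.3759052  0.23648032 0.015     ]] forc [[ 0.36878041 -0.26290686  0.005     ]
 [ 0.25960854 -0.27902264  0.005     ]]
slide [[0.67556925 0.14738048 0.035     ]]
```

View pics/c1.png

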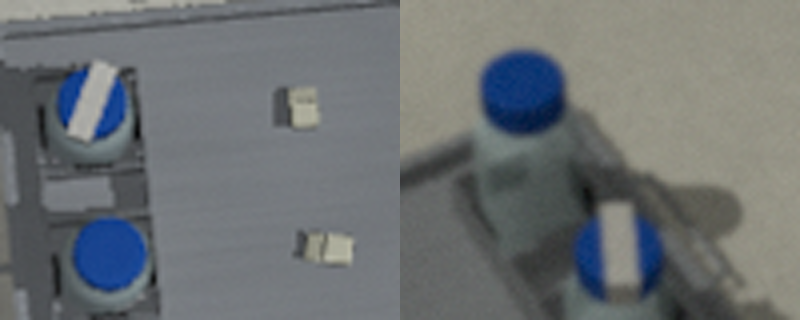

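jog_arm --motion '[-0.82, -0.95, 0, 0, 0, 0, -1, -0.82, -0.95, 0, 0, 0, 0, -1, -0.82, -0.95, 0, 0, 0, 0, -1, -0.82, -0.95, 0, 0, 0, 0, -1, -0.82, -0.95, 0, 0, 0, 0, -1, -0.82, -0.95, 0, 0, 0, 0, -1, -0.82, -0.95, 0, 0, 0, 0, -1, -0.82, -0.95, 0, 0, 0, 0, -1, -0.82, -0.95, 0, 0, 0, 0, -1, -0.82, -0.95, 0, 0, 0, 0, -1, -0.82, -0.95, 0, 0, 0, 0, -1, -0.82, -0.95, 0, 0, 0, 0, -1]'

```text
time: 1.6
position: [0.4282, 0.0154, 0.2334]
tool_rot: [0.182, 0.983, 0.0, -0.0]
ft_force: [0.5, 0.3, -0.4]
grip_width: 0.087
grip_force: 0.0
```

jog_arm --motion '[-0.82, -0.95, 0, 0, 0, 0, -1, -0.82, -0.95, 0, 0, 0, 0, -1, -0.82, -0.95, 0, 0, 0, 0, -1, -0.82, -0.95, 0, 0, 0, 0, -1, -0.82, -0.95, 0, 0, 0, 0, -1, -0.82, -0.95, 0, 0, 0, 0, -1, 0, 0, 0, 0, 0, 0, -1, 0, 0, 0, 0, 0, 0, -1, 0, 0, 0, 0, 0, 0, -1]'

```text
time: 2.72
position: [0.5295, -0.2647, 0.2333]
tool_rot: [0.181, 0.983, 0.0, -0.001]
ft_force: [0.2, -0.5, 0.7]
grip_width: 0.0872
grip_force: 0.0
```

```bash
python3 - <<'E'
from h import *
o=robot.get_obs();im=robot.camera('wrist');cv2.imwrite('pics/w1.png',im)
np.savez('w1.npz',position=o['position'],tool_rot=o['tool_rot'])
print(o['time'],o['position'],o['tool_rot'],o['q'])
CT,CS=cam('top'),cam('scene')
print(two(CT,(251.9,228),CS,(220.2,147.9)))
E
```

```text
2.725 [ 0.52950222 -0.26468447  0.23329935] [ 1.81336530e-01  9.83420702e-01  4.75376973e-04 -7.47984918e-04] [-6.52258686e-01  4.83747237e-01  1.51695092e+00  1.87208090e-04
  1.14265884e+00 -1.85844206e+00]
(array([ 0.45277913, -0.09225936,  0.13501829]), np.float64(0.0009289855705301908))
```

View pics/w1.png

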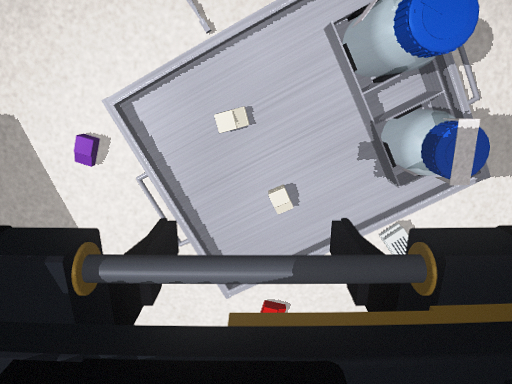

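The wrist view shows both offcuts on the tray floor at (231,120) and (283,199), with the purple and red look-alikes outside the tray.

```bash
cat > wax.py <<'E'
from h import *
def wax(im,o,pts,z=.013):
    C=cam('wrist',o);b=im.astype(int);h=cv2.cvtColor(im,cv2.COLOR_BGR2HSV)
    m=(b[...,2]-b[...,0]>12)&(b[...,2]>130)
    for c,a,k in blobs(m,150):
        if min(np.hypot(*(c-p)) for p in np.array(pts))>40: continue
        W=plane(C,np.argwhere(k)[:,::-1],z)[:,:2]
        (x,y),s,ang=cv2.minAreaRect((W*1000).astype(np.float32))
        v=b[k].sum(1)
        bx=cv2.boxPoints(((x,y),s,ang))
        e=bx[1]-bx[0] if np.hypot(*(bx[1]-bx[0]))>np.hypot(*(bx[2]-bx[1])) else bx[2]-bx[1]
        print('px',c,a,'xy mm',round(x,1),round(y,1),'size',np.round(s,1),'long axis deg',np.degrees(np.arctan2(e[1],e[0])).round(1),'mean',W.mean(0).round(4))
E
python3 - <<'E'
from wax import *
o=np.load('w1.npz');im=cv2.imread('pics/w1.png')
wax(im,o,[(231,120),(283,199)])
cv2.imwrite('pics/c2.png',np.hstack([cv2.resize(im[90:150,200:260],None,fx=6,fy=6,interpolation=cv2.INTER_CUBIC),cv2.resize(im[170:230,250:310],None,fx=6,fy=6,interpolation=cv2.INTER_CUBIC)]))
C=cam('wrist',o)
h=cv2.cvtColor(im,cv2.COLOR_BGR2HSV);blue=(h[...,0]>105)&(h[...,0]<125)&(h[...,1]>150)&(h[...,2]>60)
print([(b[0],b[1]) for b in blobs(blue,200)], proj(C,[.453,-.092,.149]))
# top-view wax whole blobs
t=cv2.imread('pics/top0.png').astype(int)
print('forceps',plane(C,[(211,30),(190,0)],.005).round(3).tolist(),'cassettes',plane(C,[(396,238)],.025).round(3).tolist())
E
```

```text
px [238.4 117.5] 295 xy mm 472.7 -268.0 size [31.1 22.1] long axis deg 83.1 mean [ 0.4735 -0.2621]
px [281.5 200.6] 241 xy mm 585.0 -250.4 size [33.3 21.9] long axis deg 3.2 mean [ 0.5875 -0.2493]
[(array([434.4,  25. ]), np.int32(4038)), (array([440. , 148.1]), np.int32(1480)), (array([480.5, 151.2]), np.int32(482))] [[445.81768883  15.002444  ]]
forceps [[0.373, -0.256, 0.005], [0.337, -0.265, 0.005]] cassettes [[0.683, -0.13, 0.025]]
```

View pics/c2.png

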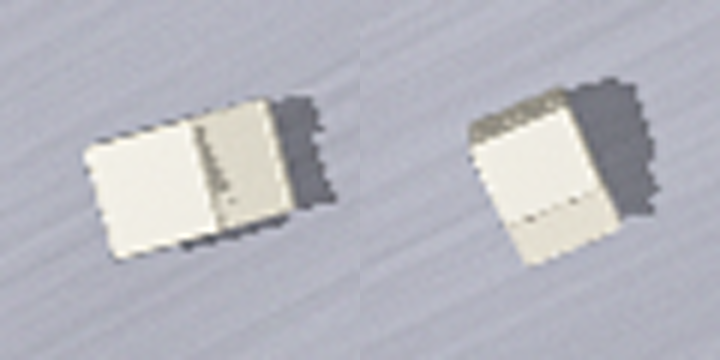

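```bash
python3 - <<'E'
from h import *
o=np.load('w1.npz');C=cam('wrist',o)
for n,hi,lo in(('A',[(214.2,115),(219.5,133.7)],[(244.2,106.3),(248.7,125.3)]),('B',[(268.3,193.8),(284.5,188)],[(292.8,208),(278.8,214.2)])):
    H=plane(C,hi,.021)[:,:2];L=plane(C,lo,.013)[:,:2];d=L.mean(0)-H.mean(0)
    print(n,'c',((H.mean(0)+L.mean(0))/2).round(4),'len',np.hypot(*d).round(4),'ang',np.degrees(np.arctan2(d[1],d[0])).round(1),'w',np.hypot(*(H[0]-H[1])).round(4),np.hypot(*(L[0]-L[1])).round(4))
# cap top: blue blob whole ellipse
CT=cam('top')
R=Rn.from_quat(o['tool_rot']).as_matrix()
for n,p in(('A',(.472,-.266)),('B',(.586,-.25))):
    print(n,(R.T@(np.array([*p,.2333])-o['position'])/.04).round(2))
E
```

```text
A c [ 0.4733 -0.27  ] len 0.035 ang 84.2 w 0.0219 0.0223
B c [ 0.5866 -0.2498] len 0.0319 ang 3.2 w 0.0208 0.0194
A [ 1.33 -0.54  0.  ]
B [-1.19  0.85 -0.  ]
```

jog_arm --motion '[-0.6, 0.43, 0.4, 0, 0, 0, -1, -0.6, 0.43, 0.4, 0, 0, 0, -1, 0, 0, 0.6, 0, 0, -1, -1, 0, 0, 0.6, 0, 0, -1, -1, 0, 0, 0.6, 0, 0, -1, -1, 0, 0, 0.6, 0, 0, -1, -1, 0, 0, 0.6, 0, 0, -1, -1, 0, 0, 0.6, 0, 0, -1, -1, 0, 0, 0.5, 0, 0, 0, -1, 0, 0, 0.5, 0, 0, 0, -1, 0, 0, 0, 0, 0, 0, -1, 0, 0, 0, 0, 0, 0, -1]' --grip_force 15

```text
time: 4.28
position: [0.5875, -0.2514, 0.0179]
tool_rot: [-0.026, 1.0, -0.0, 0.0]
ft_force: [0.6, 0.2, -0.4]
grip_width: 0.087
grip_force: 0.0
```

jog_arm --motion '[0, 0, 0, 0, 0, 0, 1, 0, 0, 0, 0, 0, 0, 1, 0, 0, 0, 0, 0, 0, 1, 0, 0, 0, 0, 0, 0, 1, 0, 0, 0, 0, 0, 0, 1, 0, 0, 0, 0, 0, 0, 1, 0, 0, 0, 0, 0, 0, 1, 0, 0, 0, 0, 0, 0, 1]' --grip_force 15

```text
time: 5.28
position: [0.5873, -0.2513, 0.0175]
tool_rot: [-0.027, 1.0, 0.0, -0.0]
ft_force: [0.4, -0.4, 0.0]
grip_width: 0.0223
grip_force: 15.0
```

jog_arm --motion '[0, 0, -0.6, 0, 0, 0, 1, 0, 0, -1, 0, 0, 0, 1, 0, 0, -1, 0, 0, 0, 1, 0, 0, -1, 0, 0, 0, 1, 0, 0, -1, 0, 0, 0, 1, 0, 0.5, -0.7, 0, 0, 0, 1, 0.1, 0.9, 0, 0, 0, 0, 1, 0.1, 0.9, 0, 0, 0, 0, 1, 0.1, 0.9, 0, 0, 0, 0, 1, 0.1, 0.9, 0, 0, 0, 0, 1, 0.1, 0.9, 0, 0, 0, 0, 1, 0.1, 0.9, 0, 0, 0, 0, 1]'

```text
time: 6.78
position: [0.5504, -0.0158, 0.2296]
tool_rot: [-0.026, 1.0, 0.0, 0.0]
ft_force: [0.4, -0.5, 0.1]
grip_width: 0.0215
grip_force: 15.0
```

jog_arm --motion '[0.1, 0.9, 0, 0, 0, 0, 1, 0.1, 0.9, 0, 0, 0, 0, 1, 0.1, 0.9, 0, 0, 0, 0, 1, 0.1, 0.9, 0, 0, 0, 0, 1, 0.1, 0.9, 0, 0, 0, 0, 1, 0.1, 0.9, 0, 0, 0, 0, 1, 0, 0, 0, 0, 0, 0, 1, 0, 0, 0, 0, 0, 0, 1]'

```text
time: 7.78
position: [0.5153, 0.1972, 0.2295]
tool_rot: [-0.027, 1.0, -0.0, -0.0]
ft_force: [-0.0, 0.0, 0.2]
grip_width: 0.0219
grip_force: 15.0
```

```bash
python3 - <<'E'
from h import *
o=robot.get_obs();im=robot.camera('wrist')
np.savez('w2.npz',position=o['position'],tool_rot=o['tool_rot'])
print(o['time'],o['position'],o['grip_width'],o['grip_force'],o['q'])
cv2.imwrite('pics/w2.png',im)
E
```

```text
7.775 [0.51532971 0.19718772 0.22950376] 0.021945344399991067 14.999932274222374 [ 1.63204196e-01  4.34171528e-01  1.62204675e+00 -6.28401759e-04
  1.08550868e+00 -1.46095477e+00]
```

View pics/w2.png

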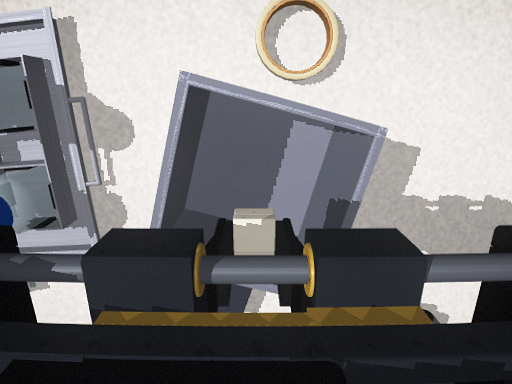

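The offcut is held above the bin. The bin's near rim corners are at (184,73) and (385,131), and the tape reel is at (298,38), clear of the path.

```bash
python3 - <<'E'
from h import *
o=np.load('w2.npz');C=cam('wrist',o)
P=plane(C,[(184,73),(385,131)],.13)[:,:2];d=P[1]-P[0];n=np.array([-d[1],d[0]])/np.hypot(*d)
if n[0]<0:n=-n
print(P,np.hypot(*d),'center',P.mean(0)+.08*n)
R=Rn.from_quat(o['tool_rot']).as_matrix()
print((R.T@(np.r_[P.mean(0)+.08*n,.115]-o['position'])/.04).round(2))
E
```

```text
[[0.42445657 0.13954854]
 [0.45943722 0.29950795]] 0.1637396058820766 center [0.52009997 0.20243738]
[-0.13  0.13  2.86]
```

jog_arm --motion '[-0.13, 0.13, 0.9, 0, 0, 0, 1, 0, 0, 0.9, 0, 0, 0, 1, 0, 0, 0.9, 0, 0, 0, 1, 0, 0, 0, 0, 0, 0, 1, 0, 0, 0, 0, 0, 0, 0, 0, 0, 0, 0, 0, 0, 0, 0, 0, 0, 0, 0, 0, 0, 0, 0, 0, 0, 0, 0, 0, 0, 0, -0.9, 0, 0, 0, 0, 0, 0, -0.9, 0, 0, 0, 0, 0, 0, -0.9, 0, 0, 0, 0]'

```text
time: 9.2
position: [0.5201, 0.203, 0.2308]
tool_rot: [-0.027, 1.0, -0.0, 0.0]
ft_force: [0.6, 0.2, -0.5]
grip_width: 0.0436
grip_force: 0.0
```

```bash
python3 - <<'E'
from h import *
o=robot.get_obs()
print(o['time'],o['position'],o['grip_width'],o['q'])
R=Rn.from_quat(o['tool_rot']).as_matrix()
for p in((.4733,-.270,.23),):print((R.T@(np.array(p)-o['position'])/.04).round(2))
im=robot.camera('wrist');im2=robot.camera('top')
for n,m in(('wrist',im),('top',im2)):
    b=m.astype(int);w=(b[...,2]-b[...,0]>15)&(b[...,2]>140);print(n,[(c,a) for c,a,_ in blobs(w,15)])
cv2.imwrite('pics/w3.png',im)
E
```

```text
9.2 [0.52011649 0.20301013 0.23081565] 0.04358475819548606 [ 1.71998907e-01  4.41128726e-01  1.60475380e+00 -1.67640705e-05
  1.09569177e+00 -1.45206345e+00]
[  1.8  -11.75   0.02]
wrist [(array([292.7,  39.9]), np.int32(1936)), (array([254. , 166.1]), np.int32(414)), (array([349. , 270.5]), np.int32(398)), (array([153.8, 272.2]), np.int32(16)), (array([277., 312.]), np.int32(79))]
top [(array([321.8, 146. ]), np.int32(46)), (array([303.1, 226.1]), np.int32(16)), (array([309.2, 226.8]), np.int32(36)), (array([150.8, 255.8]), np.int32(168))]
```

jog_arm --motion '[0.15, -0.98, 0, 0, 0, 0, -1, 0.15, -0.98, 0, 0, 0, 0, -1, 0.15, -0.98, 0, 0, 0, 0, -1, 0.15, -0.98, 0, 0, 0, 0, -1, 0.15, -0.98, 0, 0, 0, 0, -1, 0.15, -0.98, 0, 0, 0, 0, -1, 0.15, -0.98, 0, 0, 0, 0, -1, 0.15, -0.98, 0, 0, 0, 0, -1, 0.15, -0.98, 0, 0, 0, 0, -1, 0.15, -0.98, 0, 0, 0, 0, -1, 0.15, -0.98, 0, 0, 0, 0, -1, 0.15, -0.98, 0, 0, 0, 0, -1]'

```text
time: 10.8
position: [0.4727, -0.2715, 0.2288]
tool_rot: [-0.026, 1.0, 0.001, -0.0]
ft_force: [0.1, 0.3, -0.3]
grip_width: 0.0872
grip_force: 0.0
```

jog_arm --motion '[0, 0, 0.1, 0, 0, 1, -1, 0, 0, 0.1, 0, 0, 1, -1, 0, 0, 0.1, 0, 0, 1, -1, 0, 0, 0.1, 0, 0, 1, -1, 0, 0, 0.1, 0, 0, 1, -1, 0, 0, 0.1, 0, 0, 1, -1, 0, 0, 0.1, 0, 0, 1, -1, 0, 0, 0.1, 0, 0, 1, -1, 0, 0, 0.1, 0, 0, 1, -1, 0, 0, 0.1, 0, 0, 1, -1, 0, 0, 0.1, 0, 0, 1, -1, 0, 0, 0.1, 0, 0, 1, -1]'

```text
time: 12.3
position: [0.4729, -0.2701, 0.1807]
tool_rot: [0.383, 0.924, 0.0, -0.001]
ft_force: [0.6, -0.6, 0.7]
grip_width: 0.0871
grip_force: 0.0
```

jog_arm --motion '[0, 0, 0.3, 0, 0, 1, -1, 0, 0, 0.3, 0, 0, 1, -1, 0, 0, 0.3, 0, 0, 1, -1, 0, 0, 0.3, 0, 0, 1, -1, 0, 0, 0.3, 0, 0, 1, -1, 0, 0, 0.3, 0, 0, 1, -1, 0, 0, 0.3, 0, 0, 1, -1, 0, 0, 0.3, 0, 0, 1, -1, 0, 0, 0.3, 0, 0, 1, -1, 0, 0, 0.3, 0, 0, 1, -1, 0, 0, 0.3, 0, 0, 1, -1, 0, 0, 0.2, 0, 0, 0.7, -1]'

```text
time: 13.8
position: [0.4728, -0.27, 0.0404]
tool_rot: [0.718, 0.696, -0.0, -0.001]
ft_force: [0.2, 0.2, -0.1]
grip_width: 0.0869
grip_force: 0.0
```

```bash
python3 - <<'E'
from h import *
o=robot.get_obs()
print(o['time'],o['position'],o['grip_width'],o['q'])
R=Rn.from_quat(o['tool_rot']).as_matrix();print(R[:2,:2])
for p in((.4733,-.270,.0173),):print((R.T@(np.array(p)-o['position'])/.04).round(2))
E
```

```text
13.8 [ 0.47279462 -0.27000888  0.04036592] 0.08688174281120459 [-7.24183373e-01  7.20742018e-01  1.77269289e+00 -5.54040940e-05
  6.49967006e-01 -6.91855143e-01]
[[ 0.03227926  0.99947794]
 [ 0.99947825 -0.03227765]]
[-0.    0.01  0.58]
```

jog_arm --motion '[0, 0, 0.3, 0, 0, 1, -1, 0, 0, 0.28, 0, 0, 0, -1, 0, 0, 0, 0, 0, 0, -1, 0, 0, 0, 0, 0, 0, 1, 0, 0, 0, 0, 0, 0, 1, 0, 0, 0, 0, 0, 0, 1, 0, 0, 0, 0, 0, 0, 1, 0, 0, 0, 0, 0, 0, 1, 0, 0, 0, 0, 0, 0, 1, 0, 0, 0, 0, 0, 0, 1, 0, 0, 0, 0, 0, 0, 1]' --grip_force 15

```text
time: 15.18
position: [0.4734, -0.2706, 0.0183]
tool_rot: [0.742, 0.671, 0.0, -0.0]
ft_force: [-0.2, 0.5, -0.6]
grip_width: 0.0217
grip_force: 15.0
```

jog_arm --motion '[0, 0, -0.5, 0, 0, 0, 1, 0, 0, -1, 0, 0, 0, 1, 0, 0, -1, 0, 0, 0, 1, 0, 0, -1, 0, 0, 0, 1, 0, 0, -1, 0, 0, 0, 1, 0.5, 0, -0.8, 0, 0, 0, 1, 0.95, 0, 0, 0, 0, 0, 1, 0.95, 0, 0, 0, 0, 0, 1, 0.95, 0, 0, 0, 0, 0, 1, 0.95, 0, 0, 0, 0, 0, 1, 0.95, 0, 0, 0, 0, 0, 1, 0.95, 0, 0, 0, 0, 0, 1]'

```text
time: 16.68
position: [0.498, -0.0226, 0.2303]
tool_rot: [0.742, 0.671, -0.0, -0.0]
ft_force: [0.7, -0.2, -0.8]
grip_width: 0.0218
grip_force: 15.0
```

jog_arm --motion '[0.95, 0, 0, 0, 0, 0, 1, 0.95, 0, 0, 0, 0, 0, 1, 0.95, 0, 0, 0, 0, 0, 1, 0.95, 0, 0, 0, 0, 0, 1, 0.95, 0, 0, 0, 0, 0, 1, 0.9, 0, 0, 0, 0, 0, 1, 0, 0, 0.9, 0, 0, 0, 1, 0, 0, 0.9, 0, 0, 0, 1, 0, 0, 0.9, 0, 0, 0, 1, 0, 0, 0, 0, 0, 0, 1, 0, 0, 0, 0, 0, 0, 1]'

```text
time: 18.05
position: [0.5217, 0.2011, 0.1232]
tool_rot: [0.742, 0.671, 0.001, 0.0]
ft_force: [-0.5, 0.8, -0.6]
grip_width: 0.0219
grip_force: 15.0
```

jog_arm --motion '[0, 0, 0, 0, 0, 0, 0, 0, 0, 0, 0, 0, 0, 0, 0, 0, 0, 0, 0, 0, 0, 0, 0, -0.9, 0, 0, 0, 0, 0, 0, -0.9, 0, 0, 0, 0, 0, 0, -0.9, 0, 0, 0, 0]'

```text
time: 18.8
position: [0.5208, 0.201, 0.2316]
tool_rot: [0.742, 0.671, 0.0, -0.0]
ft_force: [0.5, -0.5, -0.2]
grip_width: 0.0435
grip_force: 0.0
```

```bash
python3 - <<'E'
from h import *
o=robot.get_obs()
print(o['time'],o['position'],o['grip_width'],o['q'])
R=Rn.from_quat(o['tool_rot']).as_matrix();print(R[:2,:2])
for p in((.453,-.092,.23),):print((R.T@(np.array(p)-o['position'])/.04).round(2))
im=robot.camera('wrist');cv2.imwrite('pics/w4.png',im)
E
```

```text
18.8 [0.52076513 0.20097111 0.23162714] 0.043523975801159305 [1.68106430e-01 4.39947732e-01 1.60419588e+00 2.23937031e-05
 1.09742145e+00 2.68638732e-01]
[[ 0.1003732   0.99494986]
 [ 0.99494986 -0.1003732 ]]
[-7.46 -0.95  0.04]
```

View pics/w4.png

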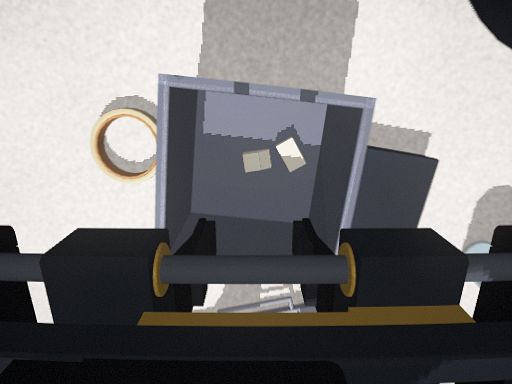

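Both offcuts lie inside the bin, at (257,160) and (291,154). Next is the cap.

jog_arm --motion '[-0.93, -0.105, 0, 0, 0, 0, -1, -0.93, -0.105, 0, 0, 0, 0, -1, -0.93, -0.105, 0, 0, 0, 0, -1, -0.93, -0.105, 0, 0, 0, 0, -1, -0.93, -0.105, 0, 0, 0, 0, -1, -0.93, -0.105, 0, 0, 0, 0, -1, -0.93, -0.105, 0, 0, 0, 0, -1, -0.93, -0.105, 0, 0, 0, 0, -1, -0.93, -0.105, 0, 0, 0, 0, -1, 0, 0, 0, 0, 0, 0, -1, 0, 0, 0, 0, 0, 0, -1]'

```text
time: 20.23
position: [0.4495, -0.1279, 0.2304]
tool_rot: [0.742, 0.67, 0.0, -0.0]
ft_force: [-0.0, 0.3, -0.4]
grip_width: 0.0869
grip_force: 0.0
```

```bash
python3 - <<'E'
from h import *
o=robot.get_obs();im=robot.camera('wrist');C=cam('wrist',o)
np.savez('w5.npz',position=o['position'],tool_rot=o['tool_rot'])
print(o['time'],o['position'],o['q'])
h=cv2.cvtColor(im,cv2.COLOR_BGR2HSV);blue=((h[...,0]>100)&(h[...,0]<130)&(h[...,1]>130)&(h[...,2]>50))
for c,a,m in blobs(blue,500):
    P=np.argwhere(m)[:,::-1];hull=cv2.convexHull(P.astype(np.int32))
    W=(plane(C,hull.reshape(-1,2),.149)[:,:2]*1000).astype(np.float32)
    print(c,a,'enclosing circle mm',cv2.minEnclosingCircle(W),'rows',P[:,1].min(),P[:,1].max())
cv2.imwrite('pics/w5.png',im)
E
```

```text
20.225 [ 0.44954861 -0.12794527  0.23036652] [-5.17326846e-01  3.21346710e-01  1.81884423e+00  5.04749012e-04
  1.00175581e+00 -4.16482296e-01]
[390.2  94.2] 877 enclosing circle mm ((552.4559936523438, -64.48808288574219), 22.848114013671875) rows 82 109
[252.2 148.7] 3718 enclosing circle mm ((451.7875671386719, -89.72492218017578), 26.251815795898438) rows 114 183
[376.  132.2] 870 enclosing circle mm ((546.2452392578125, -80.83451843261719), 23.00349998474121) rows 117 144
```

View pics/w5.png

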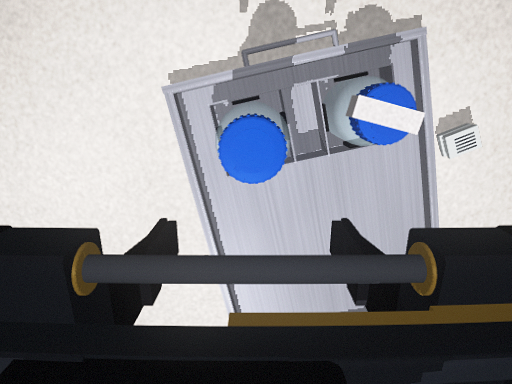

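The untaped blue cap is fully visible at (252,149). Its fitted radius of 26.25 mm matches the given 53 mm diameter, so the centre is about (0.452, -0.090).

jog_arm --motion '[0.95, -0.03, 0, 0, 0, 0, -1, 0, 0, 0, 0, 0, -1, -1, 0, 0, 0, 0, 0, -1, -1, 0, 0, 0, 0, 0, -1, -1, 0, 0, 0, 0, 0, -1, -1, 0, 0, 0, 0, 0, -1, -1, 0, 0, 0, 0, 0, -1, -1, 0, 0, 0, 0, 0, -1, -1, 0, 0, 0, 0, 0, -1, -1, 0, 0, 0, 0, 0, -1, -1, 0, 0, 0, 0, 0, -1, -1, 0, 0, 0, 0, 0, -1, -1]'

```text
time: 21.78
position: [0.4524, -0.089, 0.2304]
tool_rot: [0.434, 0.901, 0.0, -0.0]
ft_force: [0.4, -0.6, -0.4]
grip_width: 0.0866
grip_force: 0.0
```

jog_arm --motion '[0, 0, 0, 0, 0, -1, -1, 0, 0, 0, 0, 0, -1, -1, 0, 0, 0, 0, 0, -1, -1, 0, 0, 0, 0, 0, -1, -1, 0, 0, 0, 0, 0, -1, -1, 0, 0, 0, 0, 0, -1, -1, 0, 0, 0, 0, 0, -1, -1, 0, 0, 0, 0, 0, -1, -1, 0, 0, 0, 0, 0, -1, -1, 0, 0, 0, 0, 0, -1, -1, 0, 0, 0, 0, 0, -1, -1, 0, 0, 0, 0, 0, -1, -1]'

```text
time: 23.28
position: [0.4523, -0.089, 0.2304]
tool_rot: [0.031, 1.0, 0.0, -0.0]
ft_force: [0.1, 0.3, 0.5]
grip_width: 0.0872
grip_force: 0.0
```

jog_arm --motion '[0, 0, 0.2, 0, 0, -1, -1, 0, 0, 0.2, 0, 0, -1, -1, 0, 0, 0.2, 0, 0, -1, -1, 0, 0, 0.2, 0, 0, -1, -1, 0, 0, 0.2, 0, 0, -1, -1, 0, 0, 0.2, 0, 0, -1, -1, 0, 0, 0.2, 0, 0, -1, -1, 0, 0, 0.2, 0, 0, -1, -1, 0, 0, 0.2, 0, 0, -1, -1, 0, 0, 0, 0, 0, -1, -1, 0, 0, 0, 0, 0, 0, -1, 0, 0, 0, 0, 0, 0, -1]'

```text
time: 24.78
position: [0.4525, -0.0897, 0.1585]
tool_rot: [-0.311, 0.95, -0.0, 0.0]
ft_force: [0.6, -0.6, -0.7]
grip_width: 0.0869
grip_force: 0.0
```

```bash
python3 - <<'E'
from h import *
o=robot.get_obs()
print(o['time'],o['position'],o['q'],o['moment'])
R=Rn.from_quat(o['tool_rot']).as_matrix();print(R)
for p in((.452,-.090,.131),):print((R.T@(np.array(p)-o['position'])/.04).round(3))
im=robot.camera('wrist');C=cam('wrist',o)
h=cv2.cvtColor(im,cv2.COLOR_BGR2HSV);blue=((h[...,0]>100)&(h[...,0]<130)&(h[...,1]>130)&(h[...,2]>50))
for c,a,m in blobs(blue,500):
    P=np.argwhere(m)[:,::-1];W=plane(C,P,.149)[:,:2]*1000
    print(c,a,P.min(0),P.max(0),cv2.minEnclosingCircle(W.astype(np.float32)))
E
```

```text
24.775 [ 0.45251286 -0.08973085  0.15847381] [-4.38804723e-01  4.32922880e-01  1.90999630e+00  1.12969665e-04
  7.98469269e-01 -2.64242774e+00] [0.09182748 0.04513071 0.02593202]
[[-8.06405547e-01 -5.91362872e-01  2.19240019e-04]
 [-5.91362888e-01  8.06405564e-01 -1.35065198e-05]
 [-1.68809117e-04 -1.40542144e-04 -9.99999976e-01]]
[0.014 0.002 0.687]
[252.  220.5] 5936 [206 178] [298 255] ((447.0437316894531, -94.38612365722656), 27.594694137573242)
[174.1 306.6] 1505 [145 287] [202 325] ((520.2492065429688, -100.57289123535156), 21.667449951171875)
```

jog_arm --motion '[0, 0, 0.35, 0, 0, 0, -1, 0, 0, 0.34, 0, 0, 0, -1, 0, 0, 0, 0, 0, 0, -1, 0, 0, 0, 0, 0, 0, 1, 0, 0, 0, 0, 0, 0, 1, 0, 0, 0, 0, 0, 0, 1, 0, 0, 0, 0, 0, 0, 1, 0, 0, 0, 0, 0, 0, 1, 0, 0, 0, 0, 0, 0, 1]' --grip_force 25

```text
time: 25.95
position: [0.4528, -0.0908, 0.131]
tool_rot: [-0.311, 0.95, -0.001, 0.0]
ft_force: [-0.3, -1.4, 0.6]
grip_width: 0.0525
grip_force: 25.0
```

```bash
cat > st.py <<'E'
from h import *
o=robot.get_obs();R=Rn.from_quat(o['tool_rot']).as_matrix()
print(o['time'],o['position'].round(4),'q6',o['q'][5].round(4),'yaw',np.degrees(np.arctan2(R[1,1],R[0,1])).round(2),'M',o['moment'].round(3),'F',o['ft_force'].round(2),'gw',o['grip_width'].round(4),o['grip_force'],'tq6',o['joint_torque'][5].round(3))
E
python3 st.py
```

```text
Traceback (most recent call last):
  File "st.py", line 3, in <module>
    print(o['time'],o['position'].round(4),'q6',o['q'][5].round(4),'yaw',np.degrees(np.arctan2(R[1,1],R[0,1])).round(2),'M',o['moment'].round(3),'F',o['ft_force'].round(2),'gw',o['grip_width'].round(4),o['grip_force'],'tq6',o['joint_torque'][5].round(3))
                                                                                                                                                                                 ^^^^^^^^^^^^^^^^^^^^^
AttributeError: 'float' object has no attribute 'round'
```

jog_arm --motion '[0, 0, 0.001, 0, 0, 1, 1, 0, 0, 0.001, 0, 0, 1, 1, 0, 0, 0.001, 0, 0, 1, 1, 0, 0, 0.001, 0, 0, 1, 1, 0, 0, 0.001, 0, 0, 1, 1, 0, 0, 0.001, 0, 0, 1, 1, 0, 0, 0.001, 0, 0, 1, 1, 0, 0, 0.001, 0, 0, 1, 1, 0, 0, 0.001, 0, 0, 1, 1, 0, 0, 0.001, 0, 0, 1, 1, 0, 0, 0.001, 0, 0, 1, 1, 0, 0, 0.001, 0, 0, 1, 1]'

```text
time: 27.45
position: [0.453, -0.0915, 0.1305]
tool_rot: [0.103, 0.995, -0.001, 0.001]
ft_force: [0.2, -5.0, -0.7]
grip_width: 0.0525
grip_force: 25.0
```

```bash
sed -i "s/o\['grip_width'\].round(4)/round(o['grip_width'],4)/" st.py; python3 st.py; python3 - <<'E'
from h import *
cv2.imwrite('pics/t6.png',robot.camera('wrist'))
E
```

```text
27.45 [ 0.453  -0.0915  0.1305] q6 -1.8038 yaw 78.18 M [-0.738  0.059  0.083] F [ 0.15 -5.03 -0.67] gw 0.0525 24.997101137414575 tq6 -0.278
```

jog_arm --motion '[-0.009, -0.044, 0.001, 0, 0, 1, 1, 0, 0, 0.001, 0, 0, 1, 1, 0, 0, 0.001, 0, 0, 1, 1, 0, 0, 0.001, 0, 0, 1, 1, 0, 0, 0.001, 0, 0, 1, 1, 0, 0, 0.001, 0, 0, 1, 1, 0, 0, 0.001, 0, 0, 1, 1, 0, 0, 0.001, 0, 0, 1, 1, 0, 0, 0.001, 0, 0, 1, 1, 0, 0, 0.001, 0, 0, 1, 1, 0, 0, 0.001, 0, 0, 1, 1, 0, 0, 0.001, 0, 0, 1, 1]'

```text
time: 29.0
position: [0.4525, -0.0923, 0.1299]
tool_rot: [0.499, 0.867, -0.0, 0.0]
ft_force: [-0.7, -1.8, 1.2]
grip_width: 0.0524
grip_force: 25.0
```

```bash
python3 st.py
```

```text
29.0 [ 0.4525 -0.0923  0.1299] q6 -0.9706 yaw 30.19 M [-0.32   0.051  0.053] F [-0.71 -1.8   1.15] gw 0.0524 24.99704461544752 tq6 -0.282
```

jog_arm --motion '[0, 0, 0.001, 0, 0, 1, 1, 0, 0, 0.001, 0, 0, 1, 1, 0, 0, 0.001, 0, 0, 1, 1, 0, 0, 0.001, 0, 0, 1, 1, 0, 0, 0.001, 0, 0, 1, 1, 0, 0, 0.001, 0, 0, 1, 1, 0, 0, 0.001, 0, 0, 1, 1, 0, 0, 0.001, 0, 0, 1, 1, 0, 0, 0.001, 0, 0, 1, 1, 0, 0, 0.001, 0, 0, 1, 1]'

```text
time: 30.25
position: [0.4519, -0.0924, 0.1294]
tool_rot: [0.765, 0.644, -0.001, -0.0]
ft_force: [-1.8, -2.7, 2.0]
grip_width: 0.0524
grip_force: 25.0
```

```bash
python3 st.py
```

```text
30.25 [ 0.4519 -0.0924  0.1294] q6 -0.2725 yaw -9.78 M [-0.586  0.248  0.039] F [-1.79 -2.75  1.95] gw 0.0524 24.996600248850882 tq6 -0.282
```

jog_arm --motion '[0, 0, 0.001, 0, 0, 1, 1, 0, 0, 0.001, 0, 0, 1, 1, 0, 0, 0.001, 0, 0, 1, 1, 0, 0, 0.001, 0, 0, 1, 1, 0, 0, 0.001, 0, 0, 1, 1, 0, 0, 0.001, 0, 0, 1, 1]'

```text
time: 31.0
position: [0.4515, -0.0923, 0.1292]
tool_rot: [0.882, 0.471, -0.001, -0.0]
ft_force: [-2.8, -2.7, 1.7]
grip_width: 0.0523
grip_force: 25.0
```

```bash
python3 st.py
```

```text
31.0 [ 0.4515 -0.0923  0.1292] q6 0.1464 yaw -33.77 M [-0.577  0.39   0.089] F [-2.8  -2.67  1.66] gw 0.0523 24.996508257463574 tq6 -0.283
```

jog_arm --motion '[0, 0, 0.001, 0, 0, 1, 1, 0, 0, 0.001, 0, 0, 1, 1, 0, 0, 0.001, 0, 0, 1, 1, 0, 0, 0.001, 0, 0, 1, 1, 0, 0, 0.001, 0, 0, 1, 1]'

```text
time: 31.62
position: [0.4512, -0.0921, 0.1289]
tool_rot: [0.95, 0.311, -0.001, -0.0]
ft_force: [-2.5, -2.0, 2.8]
grip_width: 0.0523
grip_force: 25.0
```

```bash
python3 st.py
```

```text
31.625 [ 0.4512 -0.0921  0.1289] q6 0.4954 yaw -53.78 M [-0.486  0.479  0.126] F [-2.47 -1.96  2.85] gw 0.0523 24.99623453244567 tq6 -0.284
```

jog_arm --motion '[0, 0, 0.001, 0, 0, 1, 1, 0, 0, 0.001, 0, 0, 1, 1, 0, 0, 0.001, 0, 0, 1, 1, 0, 0, 0.001, 0, 0, 1, 1, 0, 0, 0.001, 0, 0, 1, 1]'

```text
time: 32.25
position: [0.4516, -0.0916, 0.1288]
tool_rot: [0.99, 0.143, -0.001, -0.0]
ft_force: [-2.2, -1.8, 1.9]
grip_width: 0.0521
grip_force: 25.0
```

```bash
python3 st.py
```

```text
32.25 [ 0.4516 -0.0916  0.1288] q6 0.8417 yaw -73.56 M [-0.315  0.284  0.986] F [-2.19 -1.81  1.95] gw 0.0521 24.99688820913434 tq6 0.525
```

jog_arm --motion '[0, 0, 0.001, 0, 0, 1, 1, 0, 0, 0.001, 0, 0, 1, 1, 0, 0, 0.001, 0, 0, 1, 1, 0, 0, 0.001, 0, 0, 1, 1, 0, 0, 0.001, 0, 0, 1, 1]'

```text
time: 32.88
position: [0.4514, -0.0915, 0.1286]
tool_rot: [1.0, -0.031, -0.001, -0.0]
ft_force: [0.8, 0.9, 2.4]
grip_width: 0.0524
grip_force: 25.0
```

```bash
python3 st.py
```

```text
32.875 [ 0.4514 -0.0915  0.1286] q6 1.1911 yaw -93.59 M [0.198 0.197 0.589] F [0.82 0.85 2.35] gw 0.0524 24.998180461116135 tq6 0.387
```

jog_arm --motion '[0, 0, -0.001, 0, 0, -1, 1, 0, 0, -0.001, 0, 0, -1, 1, 0, 0, -0.001, 0, 0, -1, 1, 0, 0, -0.001, 0, 0, -1, 1, 0, 0, -0.001, 0, 0, -1, 1]'

```text
time: 33.5
position: [0.4515, -0.0916, 0.1287]
tool_rot: [0.99, 0.143, -0.001, -0.001]
ft_force: [-0.3, -0.5, 2.7]
grip_width: 0.0523
grip_force: 25.0
```

```bash
python3 st.py; python3 -c "
from h import *
cv2.imwrite('pics/b1.png',robot.camera('wrist'))"
```

```text
33.5 [ 0.4515 -0.0916  0.1287] q6 0.8405 yaw -73.59 M [-0.26   0.384 -0.071] F [-0.33 -0.52  2.7 ] gw 0.0523 25.00027796253562 tq6 0.28
```

jog_arm --motion '[0, 0, -0.001, 0, 0, -1, 1, 0, 0, -0.001, 0, 0, -1, 1, 0, 0, -0.001, 0, 0, -1, 1, 0, 0, -0.001, 0, 0, -1, 1, 0, 0, -0.001, 0, 0, -1, 1, 0, 0, -0.001, 0, 0, -1, 1, 0, 0, -0.001, 0, 0, -1, 1, 0, 0, -0.001, 0, 0, -1, 1, 0, 0, -0.001, 0, 0, -1, 1, 0, 0, -0.001, 0, 0, -1, 1, 0, 0, -0.001, 0, 0, -1, 1, 0, 0, -0.001, 0, 0, -1, 1]'

```text
time: 35.05
position: [0.4518, -0.0919, 0.1293]
tool_rot: [0.846, 0.532, -0.0, -0.001]
ft_force: [-2.3, -0.6, 2.1]
grip_width: 0.0524
grip_force: 25.0
```

jog_arm --motion '[0, 0, -0.001, 0, 0, -1, 1, 0, 0, -0.001, 0, 0, -1, 1, 0, 0, -0.001, 0, 0, -1, 1, 0, 0, -0.001, 0, 0, -1, 1, 0, 0, -0.001, 0, 0, -1, 1, 0, 0, -0.001, 0, 0, -1, 1, 0, 0, 0, 0, 0, 0, 1, 0, 0, 0, 0, 0, 0, 1, 0, 0, 0, 0, 0, 0, 1]'

```text
time: 36.17
position: [0.452, -0.092, 0.1295]
tool_rot: [0.718, 0.696, -0.0, -0.0]
ft_force: [-2.1, 0.1, 2.3]
grip_width: 0.0524
grip_force: 25.0
```

```bash
python3 st.py; python3 -c "
from h import *
im=robot.camera('wrist');cv2.imwrite('pics/b2.png',im);a=cv2.imread('pics/b1.png');s=cv2.imread('pics/t6.png')
c=[cv2.resize(x[170:270,200:310],None,fx=2.4,fy=2.4,interpolation=cv2.INTER_CUBIC) for x in(s,a,im)]
cv2.imwrite('pics/b3.png',cv2.convertScaleAbs(np.hstack(c),alpha=1.5))"
```

```text
36.175 [ 0.452  -0.092   0.1295] q6 -0.4126 yaw -1.78 M [-0.166  0.304  0.051] F [-2.09  0.06  2.26] gw 0.0524 24.999998188577592 tq6 0.061
```

View pics/b3.png

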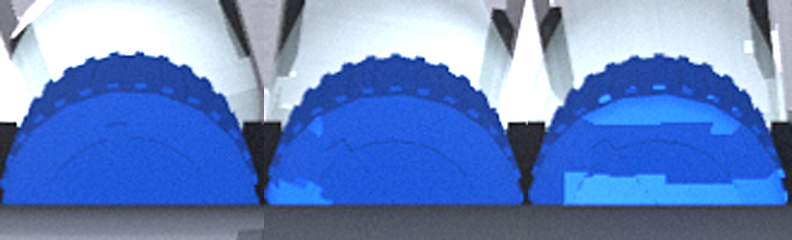

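The bar mark sits at the same place in the hand view in frames two and three, left of centre at about (345,145) and (608,148). So the cap turned with the fingers for the whole 92° back-off. It had slipped only at the stop, where the moment peaked near 1 N m.

```bash
python3 -c "
from rig import robot
print(robot.hand_in())"
```

```text
the job is handed in; nothing more can be done
None
```

I put both offcuts in the bin, screwed the taller bottle's cap down to its stop and backed it off about 90°, then handed in at about 36 s still gripping the cap at 25 N; hand-in returned no verdict.

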